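# Lift the hot tin lid onto the tile with the lid lifter

### The arm

A 6-joint arm with a two-finger parallel gripper is mounted at the origin on the work surface. World frame = base frame: x ahead of the robot, y to its left, z up, the work surface at z = 0. Lengths are in m, angles in rad, forces in N, time in s.
With the tool pointing down it reaches from about 0.3 to 1 m from the base axis. Payload 5.1 kg.
Tool frame: the origin (TCP) lies at the very end of the fingers, on their centre line; the grasp point (between the pads) lies 19 mm behind it; x points along the fingers, y is the direction in which the jaws open and shut, and the axes are right-handed (so a half turn about x gives the same grasp; the last joint's range is limited). The gripper opens to 95 mm and grips with 3 to 60 N. Pads are 20 mm wide; open, the fingers measure 119 mm over their backs; the gripper's body (75 mm by 180 mm) begins 59 mm behind the grasp point.
Start: joints at [1.225, 0.124, 1.65, -0, 1.367, -0.083], TCP at [0.169, 0.628, 0.215] pointing down, gripper open.
Joint ranges: [-2.61, 2.61], [-1.02, 2.33], [0.03, 2.71], [-1.35, 4.49], [0.32, 2.68], [-2.91, 2.91]. Speed limits (rad/s): [2.57, 2.57, 3.14, 3.14, 3.14, 3.14].

### API

Orientations are given as a unit quaternion [x, y, z, w].
In Python, from plant import r gives the robot as it stands. Calls block until the motion is done:
- r.move_ptp(position, orientation): joint-space move of the TCP to a pose.
- r.move_straight(position, rate=0.15, frame=None): straight line of the TCP; frame=None keeps the orientation; rate is the mean speed in m/s.
- r.move_joints(angles): joint-space move.
- r.grip(opening, grasp_force=None): finger opening in m; grasp_force is the grip in N (None keeps the last); returns when the fingers have stopped.
- r.dwell(seconds).
- r.inverse_kinematics(position, orientation): joint angles nearest the present ones, or None.
- r.grab_frame(name): name is "scene" or "top" or "wrist"; returns a dict with "frame" (480x640x3 uint8, red, green, blue), "z_map" (480x640 float32, m along the optical axis (not along the pixel's ray), 0 where there is no reading), "fx", "fy", "cx", "cy" (pixels), "extrinsics" (4x4, takes a point from camera to world coordinates); the wrist camera has in their place "T_tool_cam" (4x4, takes a point from camera to tool coordinates, whose origin is the TCP and whose axes are the tool frame's). Camera axes: x right, y up, looking along -z (the intrinsics and any distortion apply to the point x, -y, -z); pixel columns grow to the right and rows downward; lengths in m; the calibration is good to about 2 mm. The wrist camera is an equidistant fisheye: a pixel r from the principal point sees the ray r / f radians off the axis. A picture is of the moment at which its call begins: read the wrist's pose just before it.
A pose or a line that the arm cannot do raises r.Unreachable and nothing moves.
- r.job_done(): hands the job in, once; it reports no verdict.
Readings, each from a call of its own:
- r.read_time(): time.
- r.read_qpos(): joint angles.
- r.read_joint_vel(): joint speeds.
- r.read_joint_efforts(): joint torques, N m.
- r.read_position(): TCP position.
- r.read_ee_rot(): TCP orientation.
- r.read_force(): force on the tool from outside, world axes, zero at the start.
- r.read_torque(): the same for the moment, N m.
- r.read_grip_width(): finger opening in m.
Only numpy, scipy, OpenCV 4.12 (cv2) and the standard library are available. Lean on these libraries where they do the work, as an engineer would, in place of code of your own. Each camera call takes 0.05 s, during which the arm holds its last target. There are 200 camera calls.

### The job

The red lid of the tin of dowel plugs on the warming plate is hot: pick up the forked lid lifter by its wooden handle, hook the lid's loop with it, lift the lid off without letting it tip over, and lower it gently onto the middle of the white ceramic tile (not the pale silicone mat). Then unhook the lifter and stand it back upright on its feet on the bare slab. Never touch the lid with the gripper or arm, and leave the tin standing where it is; the cold blue-lidded tin is not wanted.

Things in the scene. Friction and masses are not known exactly. Their poses are not given: they have to be found in the camera images.
- lifter: Loose 0.16 kg lid lifter standing upright on the slab. Origin at its feet's level under the grip point; x forward (handle to hook), z up. Wooden handle: bar along x, x -60 to +45 mm, 20 wide (y), 22 high, centre z 62; take it at x 0 from above, closing along y. A shank at x 30 carries the steel fork, see lifter_seat. Rear foot 50 mm wide at x -55. Prong undersides and foot are all at z 0, its lowest level.
- lifter_seat (a point): Point between the two prongs at feet level, 62 mm ahead (x) of the lifter's origin. Prongs: parallel 7 mm wires at y +13 and -13 mm pointing to x, each a shallow V in side view: lowest at this point (wire top 7 mm above the feet), rising to the upright wire at 28 mm behind and to the upturned tip 31 mm ahead, tip top 26 mm above the feet. A hooked bar settles in the V here.
- lid: Loose 0.18 kg red round lid with a steel loop, on the tin on the round black warming plate. Origin: centre of its underside, z up. Locating disc 92 mm across, z 0 to 5 mm (inside the tin rim, 4 mm play all round); red disc 110 mm across, z 5 to 9. Upright square loop in its y-z plane, see lid_bar. Prongs go through it along the lid's x axis, from either side.
- lid_bar (a point): Middle of the loop's level top bar, on its axis, 60 mm above the lid's origin. The bar is 8 mm round steel along the lid's y, with upright legs at y +36 and -36 mm (64 mm clear between them); 47 mm clear height between lid top and bar. Lifted, the lid hangs from the bar and can rock about it; hung on the prongs' seat its origin is 49 mm below the lifter's feet level.
- tin: Loose 0.7 kg steel tin of wooden plugs, 106 mm across, 60 mm high, origin at the centre of its underside, z up, standing on the 28 mm high, 136 mm wide round warming plate. The lid's origin lies 55 mm above the tin's.
- tile: Loose 0.5 kg white ceramic tile, 150 x 150 x 10 mm, flat on the slab. Origin at the centre of its underside, z up: its top is 10 mm above. The tile lies left or right; a pale green ribbed silicone mat of like size lies on the other side.
Not all that is in view belongs to the job. Leave any yellow look-alike of the tin alone. Leave any green look-alike of the lifter alone.

How it is judged:
On the way:
1. the lid hangs on the lifter, raised at least 15 mm from its place on the tin and tipped less than 20 degrees (z of lid in the frame of tin above 0.07 m and contact force between lid and lifter above 0.5 N and contact force between lid and tin below 0.05 N and angle between lid's own z axis and vertical below 0.35 rad), for 0.3 s.
At the end, for the whole second after the job is handed in: The lid lies flat and still on the tile (tilt under 6 degrees), its centre within 30 mm of the tile's centre; the lifter stands still and upright (within 10 degrees) on its feet on the slab, clear of lid and tile; the tin is upright within 30 mm of where it started (horizontal distance between lid and tile below 0.03 m and z of lid in the frame of tile between 0.006 and 0.015 m and angle between each of lid, tin's own z axis and vertical below 0.1 rad and contact force between lid and lifter below 0.05 N and linear speed of each of lid, lifter below 0.02 m/s and angle between lifter's own z axis and vertical below 0.17 rad and height (world z) of lifter between -0.005 and 0.008 m and contact force between lifter and tile below 0.05 N and distance of tin from where it was at the start of the episode below 0.03 m); the robot touches nothing.
It fails at once if the gripper or arm touches the hot lid (contact force between any of the fingers, the arm and lid above 0.5 N).
It fails at once if the lid tips more than 34 degrees (angle between lid's own z axis and vertical above 0.6 rad).
It fails at once if the lid is dropped (falls freely, off the lifter, faster than 0.35 m/s) (contact force between lid and lifter below 0.02 N and contact force between lid and tin below 0.02 N and z of lid in the frame of tile above 0.012 m and linear speed of lid above 0.35 m/s).
It fails at once if the tin is pushed over 30 mm or tipped over 15 degrees (distance of tin from where it was at the start of the episode above 0.03 m or angle between tin's own z axis and vertical above 0.26 rad).
It also fails if it takes over 70 s, if anything falls off the work surface, if the arm or the gripper's body presses on something with over 40 N, if the wrist force passes 120 N, or if a joint passes its speed limit or range.

## Working session

There is one attempt and no reset: what is moved stays moved. The work goes in short steps, each a Python script; the robot and the scene stay as the last script left them, time stands still between calls to the robot, and variables do not carry over. Pictures are saved under pics/ and viewed, about 8 in all and at most 12, crops included, and the job is handed in when it is done.

```bash
ls; mkdir -p pics
cat > h.py <<'E'
import numpy as np, cv2
from plant import r
def save(name,tag):
    f=r.grab_frame(name); np.savez(f'pics/{tag}.npz',**{k:v for k,v in f.items()})
    cv2.imwrite(f'pics/{tag}.png',f['frame'][:,:,::-1]); return f
def cloud(f):
    v,u=np.mgrid[0:480,0:640]; d=f['z_map']
    P=np.stack([(u-f['cx'])/f['fx']*d,-(v-f['cy'])/f['fy']*d,-d],-1)
    E=f['extrinsics']; return P@E[:3,:3].T+E[:3,3]
E
python3 - <<'E'
from h import *
a=save('top','top0');b=save('scene','sc0')
print(a['extrinsics'],b['extrinsics'],a['fx'],r.read_ee_rot(),r.read_time())
E
```

```text
pics
[[ 1.20113004e-02  9.89785210e-01 -1.42059729e-01  2.51473391e-01]
 [-9.99925966e-01  1.21660575e-02  2.20841353e-04  2.76573789e-02]
 [ 1.94689234e-03  1.42046559e-01  9.89858063e-01  1.39132589e+00]
 [ 0.00000000e+00  0.00000000e+00  0.00000000e+00  1.00000000e+00]] [[ 0.40541605 -0.54909579  0.73084311  1.11814613]
 [ 0.9141312   0.2447527  -0.32320313 -0.28556089]
 [-0.00140635  0.79911822  0.60117226  0.68121614]
 [ 0.          0.          0.          1.        ]] 596.4410625077419 [ 0.0920061   0.70114383 -0.09328671  0.70087787] 0.1
```

View pics/top0.png

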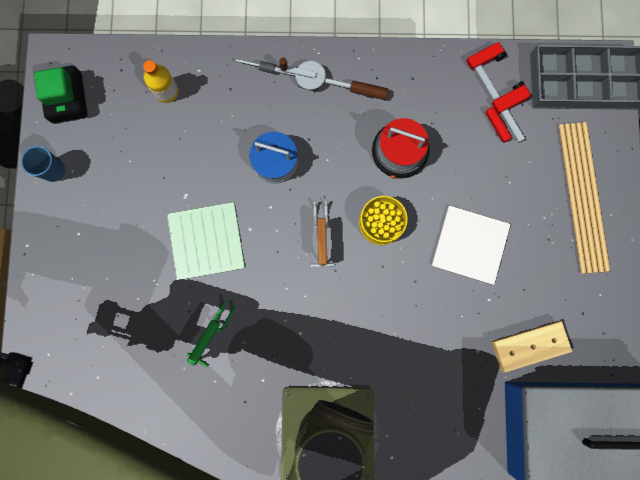

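View pics/sc0.png

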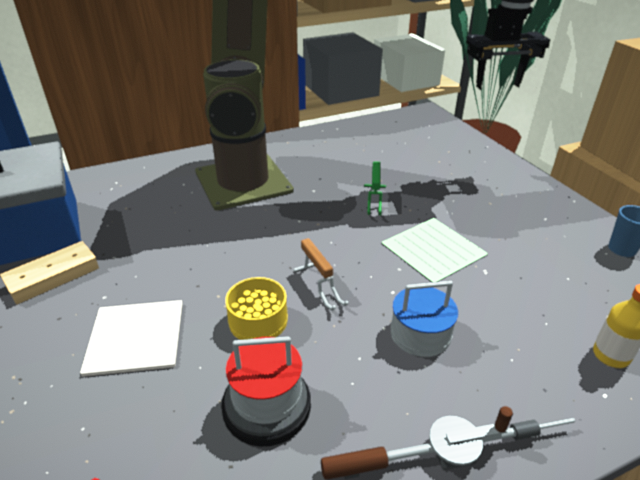

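The top view shows the lifter handle at about (322,240) with its hook toward +x. The red lid is at (404,143) with its loop bar from (389,130) to (424,143), the white tile at (472,245) and the yellow tin at (383,220).

```bash
cat > m.py <<'E'
from h import *
f=dict(np.load('pics/top0.npz')); C=cloud(f); g=dict(np.load('pics/sc0.npz')); D=cloud(g)
def fit(P):
    c,s,a=cv2.minAreaRect(P[:,:2].astype(np.float32)*1000); return np.round(c,1),np.round(s,1),round(a,1)
def sel(C,x0,x1,y0,y1,z0,z1,im=None,col=None):
    m=(C[...,0]>x0)&(C[...,0]<x1)&(C[...,1]>y0)&(C[...,1]<y1)&(C[...,2]>z0)&(C[...,2]<z1)
    if col is not None: m&=col(im.astype(int))
    return C[m]
red=lambda i:(i[...,0]>120)&(i[...,1]<70)&(i[...,2]<70)
white=lambda i:i.min(-1)>200
def at(u,v): return C[v,u].round(3)
print('tile',at(472,245),'lid',at(410,155),'handle',at(322,240),'bar',at(406,137),'slab',at(350,300),'yel',at(383,220))
for n,C_,im in(('top',C,f['frame']),('sc',D,g['frame'])):
    t=at(472,245); P=sel(C_,t[0]-.15,t[0]+.15,t[1]-.15,t[1]+.15,-.01,.03,im,white); print(n,'tile',len(P),fit(P),P[:,2].mean())
    t=at(410,155); P=sel(C_,t[0]-.1,t[0]+.1,t[1]-.1,t[1]+.1,.08,.105,im,red); 
    print(n,'lid',len(P),fit(P),cv2.minEnclosingCircle(P[:,:2].astype(np.float32)*1000),np.median(P[:,2]))
    P=sel(C_,t[0]-.1,t[0]+.1,t[1]-.1,t[1]+.1,.125,.16); print(n,'bar',len(P),fit(P),np.percentile(P[:,2],[5,50,95]))
    t=at(322,240); P=sel(C_,t[0]-.12,t[0]+.12,t[1]-.06,t[1]+.06,.063,.09); print(n,'handle',len(P),fit(P),np.percentile(P[:,2],[5,50,95]))
    P=sel(C_,t[0]-.12,t[0]+.15,t[1]-.06,t[1]+.06,.012,.09); print(n,'lifter',len(P),fit(P))
E
python3 m.py
```

```text
tile [0.251 0.028 1.391] lid [ 0.622 -0.176  0.094] handle [0.43  0.019 0.072] bar [ 0.663 -0.167  0.097] slab [ 0.3   -0.048  0.003] yel [ 0.483 -0.121  0.04 ]
top tile 26 (array([246.7,  64.2]), array([164.6, 269.7]), 87.7) 0.0012952813111442541
top lid 1539 (array([ 654.3, -162.2]), array([107.3, 107.5]), 88.8) ((654.88134765625, -163.49276733398438), 55.36220932006836) 0.093151597262082
top bar 158 (array([ 654.1, -163.3]), array([79.8,  9.9]), 71.4) [0.1313677  0.14635424 0.15071379]
top handle 413 (array([429. ,  19.1]), array([105.1,  19.9]), 2.6) [0.06793442 0.07336092 0.07819356]
top lifter 530 (array([459.1,  25.2]), array([167. ,  54.1]), 8.5)
sc tile 28 (array([377.2,  57.1]), array([ 52.6, 120.9]), 27.2) 0.0049250136950529655
sc lid 2981 (array([ 661.8, -166. ]), array([105.,  96.]), 71.3) ((656.6319580078125, -164.5227508544922), 54.2739143371582) 0.09121414253913018
sc bar 423 (array([ 655. , -163.9]), array([79.5,  9.7]), 72.1) [0.12831462 0.14412813 0.14699809]
sc handle 448 (array([431.2,  18.4]), array([104.2,  20.8]), 2.5) [0.06460316 0.07153284 0.07384758]
sc lifter 785 (array([454.7,  19.6]), array([152.3,  32.8]), 2.7)
```

```bash
cat > m2.py <<'E'
from m import *
from scipy.spatial.transform import Rotation as R
print('----')
for n,F,box in(('top',f,(420,525,195,295)),('sc',g,(70,200,290,385))):
    im=F['frame'].astype(int); m=(im.min(-1)>215); k=np.zeros_like(m); k[box[2]:box[3],box[0]:box[1]]=1; v,u=np.nonzero(m&k)
    d=np.stack([(u-F['cx'])/F['fx'],-(v-F['cy'])/F['fy'],-np.ones(len(u))],-1)@F['extrinsics'][:3,:3].T; o=F['extrinsics'][:3,3]
    P=o+d*((.010-o[2])/d[:,2])[:,None]; print(n,len(u),fit(P),P.mean(0), 'depth',np.median(F['z_map'][v,u]))
def pca(P): 
    w,V=np.linalg.eigh(np.cov(P[:,:2].T)); a=V[:,1]; return np.degrees(np.arctan(a[1]/a[0]))
for C_ in(C,D):
    print('handle yaw',pca(sel(C_,.34,.52,-.02,.06,.063,.09)),'bar',pca(sel(C_,.56,.75,-.26,-.07,.125,.16)),'yellow',np.percentile(sel(C_,.43,.53,-.17,-.07,.03,.2)[:,2],98))
def q(yaw,flip): 
    y=np.radians(yaw); Y=np.array([-np.sin(y),np.cos(y),0])*(1-2*flip); X=np.array([0,0,-1.]); return R.from_matrix(np.c_[X,Y,np.cross(X,Y)]).as_quat()
for flip in(0,1):
    for p,yaw in(([.4375,.019,.045],2.6),([.50,-.113,.146],-18),([.6,-.145,.19],-18),([.37,-.31,.075],0),([.31,-.31,.075],0)):
        j=r.inverse_kinematics(p,q(yaw,flip)); print(flip,p,None if j is None else np.round(j,2))
E
python3 m2.py | sed -n '/----/,$p'
```

```text
----
top 4011 (array([ 432.8, -329.8]), array([148.5, 148.6]), 73.4) [ 0.43228876 -0.32975222  0.01      ] depth 1.3921417
sc 5716 (array([ 422.3, -326.5]), array([150.8, 176.8]), 73.3) [ 0.43915911 -0.33226077  0.01      ] depth 0.8831817
handle yaw 2.6577498418871084 bar 71.70050601631972 yellow 0.06370187538898958
handle yaw 2.863945591605099 bar 71.62480905402845 yellow 0.05984079039462239
0 [0.4375, 0.019, 0.045] [-0.08 -0.19  2.26 -0.    1.07 -1.7 ]
0 [0.5, -0.113, 0.146] [-0.33 -0.13  2.02 -0.    1.25 -1.58]
0 [0.6, -0.145, 0.19] [-0.32  0.07  1.75 -0.    1.32 -1.58]
0 [0.37, -0.31, 0.075] [-0.81 -0.12  2.14 -0.    1.12 -2.38]
0 [0.31, -0.31, 0.075] [-0.91 -0.23  2.24 -0.    1.14 -2.48]
1 [0.4375, 0.019, 0.045] [-0.08 -0.19  2.26 -0.    1.07  1.45]
1 [0.5, -0.113, 0.146] [-0.33 -0.13  2.02 -0.    1.25  1.56]
1 [0.6, -0.145, 0.19] [-0.32  0.07  1.75 -0.    1.32  1.56]
1 [0.37, -0.31, 0.075] [-0.81 -0.12  2.14 -0.    1.12  0.76]
1 [0.31, -0.31, 0.075] [-0.91 -0.23  2.24 -0.    1.14  0.66]
```

```bash
cat >> h.py <<'E'
from scipy.spatial.transform import Rotation as R
def q(yaw): 
    y=np.radians(yaw); Y=-np.array([-np.sin(y),np.cos(y),0]); X=np.array([0,0,-1.]); return R.from_matrix(np.c_[X,Y,np.cross(X,Y)]).as_quat()
LID=np.array([.655,-.1637]); TILE=np.array([.433,-.330]); YAW=-18.35
U=np.array([np.cos(np.radians(YAW)),np.sin(np.radians(YAW))])
def st(): print('t',round(r.read_time(),2),'p',np.round(r.read_position(),4),'F',np.round(r.read_force(),2),'T',np.round(r.read_torque(),2),'w',round(r.read_grip_width(),4))
E
python3 - <<'E'
from h import *
Q=q(2.7)
r.move_ptp([.4375,.019,.16],Q); r.grip(.06); r.move_straight([.4375,.019,.043],.12); st()
r.grip(.0,55); st()
r.move_straight([.4375,.019,.16],.1); st()
o=LID-U*(.062+.075)
r.move_ptp([*o,.185],q(YAW)); r.dwell(.2); st()
save('scene','sc1'); save('wrist','w1')
E
```

```text
t 4.38 p [0.4382 0.0189 0.0438] F [-1.33  0.99  0.44] T [-0.07  0.2   0.01] w 0.0598
t 5.11 p [0.4375 0.0189 0.043 ] F [ 0.32 -0.09 -0.38] T [-0.15  0.12 -0.  ] w 0.0195
t 6.42 p [0.4369 0.019  0.1591] F [-0.05  0.59 -3.39] T [-0.06  0.2  -0.04] w 0.0198
t 7.33 p [ 0.5244 -0.1194  0.1846] F [-0.18  0.32 -1.42] T [-0.04  0.19  0.03] w 0.0195
```

View pics/sc1.png

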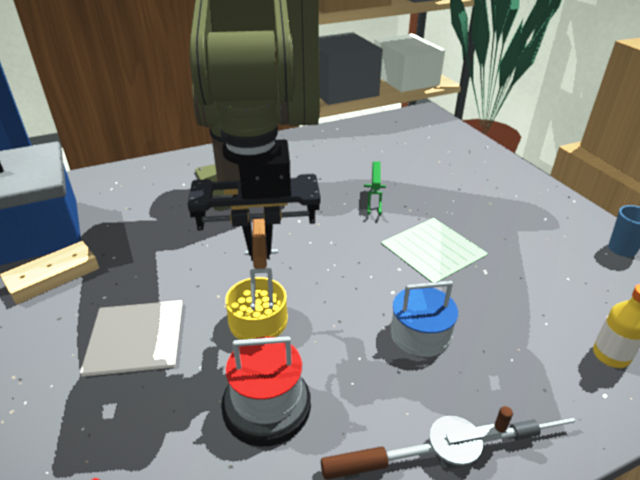

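The lifter is held level and lined up with the loop: handle at about (260,243), prongs at (262,285), in front of the loop at (263,350). Next I check its pitch and lateral offset from the depth.

Run:
```python
from h import *
g=dict(np.load('pics/sc1.npz')); D=cloud(g).reshape(-1,3)
o=LID-U*.137; d=D[:,:2]-o; V=np.array([-U[1],U[0]]); X=d@U; Y=d@V; Z=D[:,2]-.1416
def s(m,n): print(n,m.sum(),'x',np.percentile(X[m],[2,50,98]).round(4),'y',np.percentile(Y[m],[2,50,98]).round(4),'z',np.percentile(Z[m],[2,50,98]).round(4))
for a in(.015,.03): s((abs(X-a)<.008)&(abs(Y)<.012)&(Z>.06)&(Z<.09),'handle top')
s((X>.02)&(X<.11)&(abs(Y)<.04)&(Z>-.02)&(Z<.05),'fork')
s((X>.075)&(X<.11)&(abs(Y)<.04)&(Z>-.02)&(Z<.05),'tips')
s((X>.055)&(X<.07)&(abs(Y)<.04)&(Z>-.02)&(Z<.05),'seat')
s((X>.11)&(X<.17)&(abs(Y)<.05)&(Z>-.015)&(Z<.02),'bar')
```

```text
handle top 135 x [0.0074 0.0116 0.0224] y [-0.0115 -0.0033  0.0114] z [0.0626 0.0722 0.0884]
handle top 95 x [0.0227 0.0306 0.0376] y [-0.0064  0.0025  0.0112] z [0.0698 0.072  0.0736]
fork 440 x [0.0274 0.0384 0.0905] y [-0.0139  0.0019  0.0185] z [0.0056 0.0176 0.0393]
tips 56 x [0.0771 0.0882 0.0916] y [-0.0128  0.0026  0.0185] z [0.0099 0.0217 0.0246]
seat 55 x [0.0551 0.0595 0.0691] y [-0.0141 -0.008   0.0186] z [0.0039 0.0073 0.0104]
bar 411 x [0.1343 0.1388 0.1414] y [-0.0384 -0.0002  0.039 ] z [-0.0128  0.0026  0.006 ]
```

Run:
```python
from h import *
a=LID-U*.137; b=LID-U*.062
r.move_straight([*a,.1455],.08); st()
r.move_straight([*b,.1455],.05); st()
r.move_straight([*b,.171],.03); st()
r.move_straight([*b,.180],.015); r.dwell(.3); st()
save('scene','sc2')
```

```text
t 8.07 p [ 0.5249 -0.1206  0.1452] F [ 0.97  0.44 -0.68] T [0.   0.18 0.02] w 0.02
t 9.72 p [ 0.5959 -0.1441  0.1455] F [-0.27  0.12 -2.13] T [-0.02  0.19 -0.07] w 0.0195
t 10.72 p [ 0.596  -0.1441  0.1707] F [ 0.07  0.38 -1.9 ] T [-0.    0.15  0.09] w 0.0198
t 11.78 p [ 0.5961 -0.1442  0.1799] F [ 0.02 -0.25 -2.86] T [-0.    0.26 -0.  ] w 0.0199
```

View pics/sc2.png

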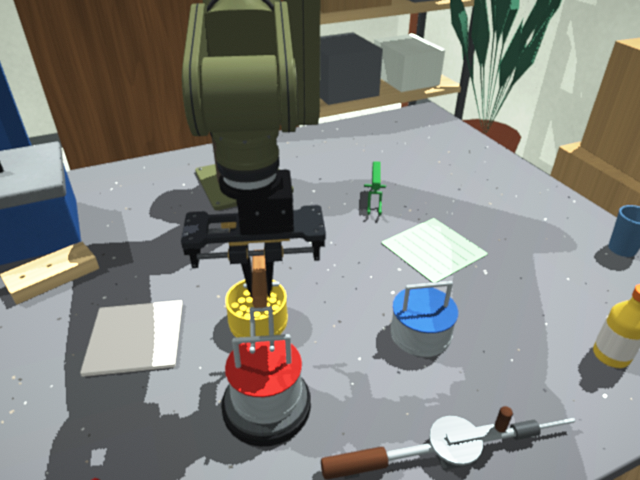

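The prongs pass through the loop under the bar at (262,343), centred between the legs. Next I lift and check.

Run:
```python
from h import *
b=LID-U*.062
r.move_straight([*b,.200],.02); r.dwell(.2); st()
r.move_straight([*b,.223],.03); r.dwell(.8); st()
g=save('scene','sc3'); D=cloud(g); i=g['frame'].astype(int)
m=(i[...,0]>120)&(i[...,1]<70)&(i[...,2]<70)&(abs(D[...,0]-LID[0])<.09)&(abs(D[...,1]-LID[1])<.09)&(D[...,2]>.1)
P=D[m]; P=P[abs(P[:,2]-np.median(P[:,2]))<.02]; c=P.mean(0); n=np.linalg.svd(P-c)[2][2] if len(P)<6000 else 0
print(len(P),c,n,cv2.minEnclosingCircle(P[:,:2].astype(np.float32)))
```

```text
t 13.18 p [ 0.5961 -0.1442  0.1998] F [ 0.11 -0.06 -3.66] T [0.03 0.27 0.01] w 0.0192
t 14.89 p [ 0.5962 -0.1442  0.223 ] F [ 0.36 -0.67 -3.7 ] T [-0.01  0.22 -0.03] w 0.0199
2794 [ 0.6659813  -0.16888153  0.14033233] [-0.02573553  0.01500011  0.99955624] ((0.6580354571342468, -0.16576184332370758), 0.05443127080798149)
```

View pics/sc3.png

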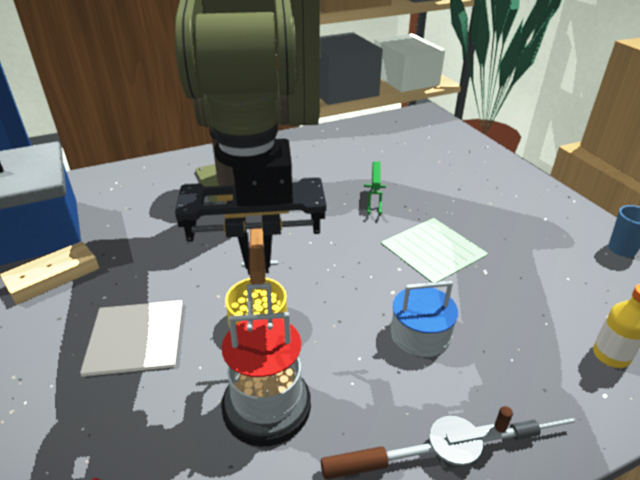

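The lid hangs level (about 1.7° tilt by the plane fit) at (262,345), and the open tin stands in place below it. Next I carry it to the tile.

Run:
```python
from h import *
b=TILE-U*.062
r.move_straight([*b,.223],.08); r.dwell(.5); st()
r.move_straight([*b,.125],.06); r.dwell(.5); st()
g=save('scene','sc4'); D=cloud(g); i=g['frame'].astype(int)
m=(i[...,0]>100)&(i[...,1]<70)&(i[...,2]<70)&(abs(D[...,0]-TILE[0])<.1)&(abs(D[...,1]-TILE[1])<.1)&(D[...,2]>.02)
P=D[m]; c=P.mean(0); n=np.linalg.svd(P-c,full_matrices=False)[2][2]
print(len(P),c,n,cv2.minEnclosingCircle(P[:,:2].astype(np.float32)))
```

```text
t 19.06 p [ 0.3741 -0.3105  0.223 ] F [-0.95  0.15 -3.67] T [ 0.01  0.28 -0.02] w 0.0197
t 21.34 p [ 0.3742 -0.3105  0.125 ] F [-0.16  0.31 -3.59] T [0.02 0.28 0.03] w 0.0196
1890 [ 0.44296723 -0.33315274  0.04238025] [-0.01886872  0.01419373  0.99972122] ((0.4376930296421051, -0.3302019238471985), 0.05463232845067978)
```

View pics/sc4.png

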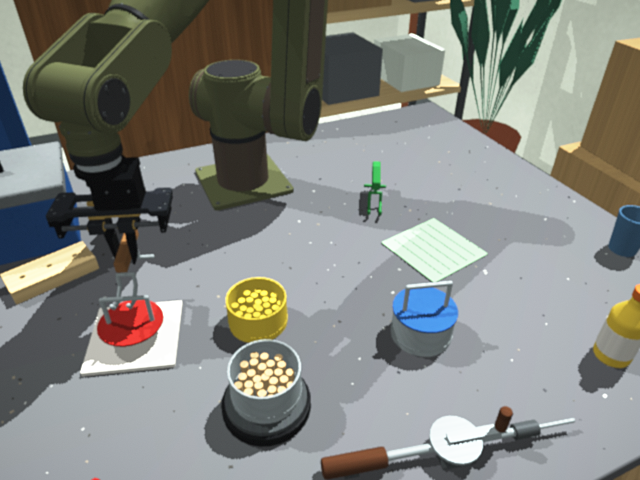

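The lid hangs level over the middle of the tile (130,322), about 22 mm above it. Next I lower it.

```bash
python3 - <<'E'
from h import *
b=TILE-U*.062
r.move_straight([*b,.106],.03); st()
r.move_straight([*b,.097],.01); r.dwell(.2); st()
r.move_straight([*b,.0735],.03); r.dwell(.2); st()
save('scene','sc5')
E
python3 -c "
import cv2;i=cv2.imread('pics/sc5.png');cv2.imwrite('pics/sc5c.png',cv2.resize(i[180:400,30:230],None,fx=2.7,fy=2.7,interpolation=2))"
```

```text
t 22.18 p [ 0.3742 -0.3106  0.1061] F [-0.58  0.01 -3.21] T [0.01 0.24 0.01] w 0.0198
t 23.43 p [ 0.3742 -0.3105  0.0971] F [ 0.65 -0.04 -0.92] T [ 0.01  0.24 -0.04] w 0.0195
t 24.56 p [ 0.3743 -0.3106  0.0738] F [ 0.15 -0.27 -1.44] T [-0.08  0.19  0.01] w 0.0202
```

View pics/sc5c.png

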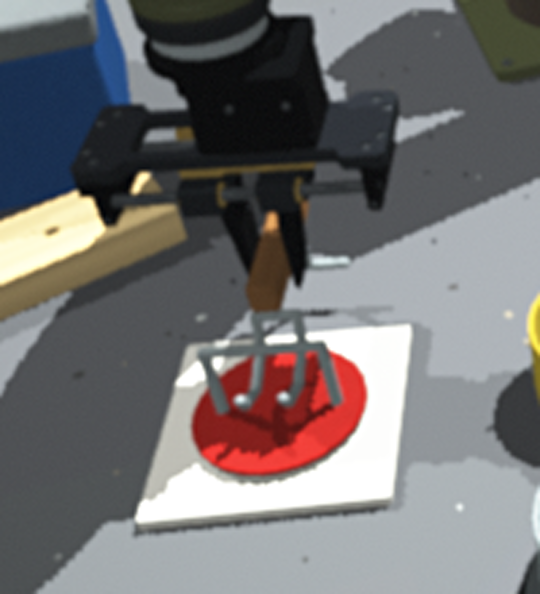

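The lid lies flat and centred on the tile (280,410 in the crop). The prong tips (243,400) and (285,398) are well below the bar and clear of the disc. Now I back out and return the lifter.

Run:
```python
from h import *
b=TILE-U*(.062+.068)
r.move_straight([*b,.0735],.05); st()
r.move_straight([*b,.19],.1)
r.move_ptp([.4375,.019,.16],q(2.7)); r.dwell(.3); st()
r.move_straight([.4375,.019,.055],.08); r.dwell(.2); st()
for z in np.arange(.049,.039,-.001):
    r.move_straight([.4375,.019,z],.01); r.dwell(.15); F=np.mean([r.read_force()[2] for _ in range(5)]); print(round(z,3),F)
    if F>.8: break
save('scene','sc6'); st()
```

```text
t 26.12 p [ 0.3098 -0.2892  0.0736] F [ 0.06 -0.01 -1.44] T [-0.05  0.14 -0.01] w 0.0199
t 29.0 p [0.4376 0.0183 0.1601] F [-0.37 -0.31 -1.29] T [-0.09  0.15  0.03] w 0.02
t 30.67 p [0.4378 0.019  0.0554] F [ 0.22 -0.25 -0.87] T [-0.07  0.16  0.04] w 0.0194
0.049 -0.11114294814316161
0.048 -0.8932465476643421
0.047 -1.69167636493706
0.046 -1.2824004057017935
0.045 -1.046902654323608
0.044 -2.2716506704271646
0.043 -1.5167734029894986
0.042 5.148673514702933
t 34.42 p [0.4378 0.0189 0.0429] F [-2.41  0.17  6.85] T [0.04 0.73 0.  ] w 0.0198
```

Run:
```python
from h import *
p=r.read_position()
r.move_straight([.4375,.019,.0428],.01); r.dwell(.2); st()
r.grip(.06); r.dwell(.3); r.move_straight([.4375,.019,.17],.1); st()
r.move_ptp([.36,.10,.30],q(2.7)); r.dwell(.5)
f=save('top','top7'); save('scene','sc7'); C=cloud(f)
m=lambda x0,x1,y0,y1,z0,z1:C[(C[...,0]>x0)&(C[...,0]<x1)&(C[...,1]>y0)&(C[...,1]<y1)&(C[...,2]>z0)&(C[...,2]<z1)]
P=m(.34,.52,-.02,.06,.063,.09); print('handle',cv2.minAreaRect(P[:,:2].astype(np.float32)*1000),np.percentile(P[:,2],[5,50,95]))
```

```text
t 34.87 p [0.4377 0.019  0.0429] F [ 0.04 -0.72  1.76] T [-0.04  0.15 -0.02] w 0.0199
t 37.44 p [0.437  0.019  0.1691] F [ 0.15 -0.2  -0.75] T [-0.05  0.1  -0.01] w 0.0601
handle ((466.4634704589844, 21.408376693725586), (28.3787899017334, 17.997819900512695), 0.7040578722953796) [0.06893691 0.07306506 0.07752423]
```

View pics/sc7.png

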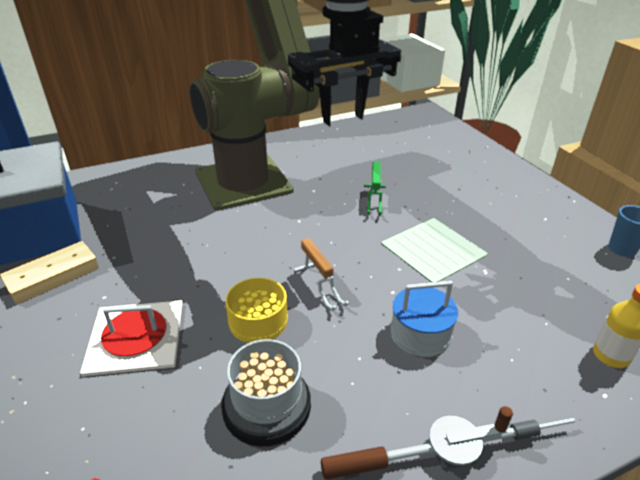

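View pics/top7.png

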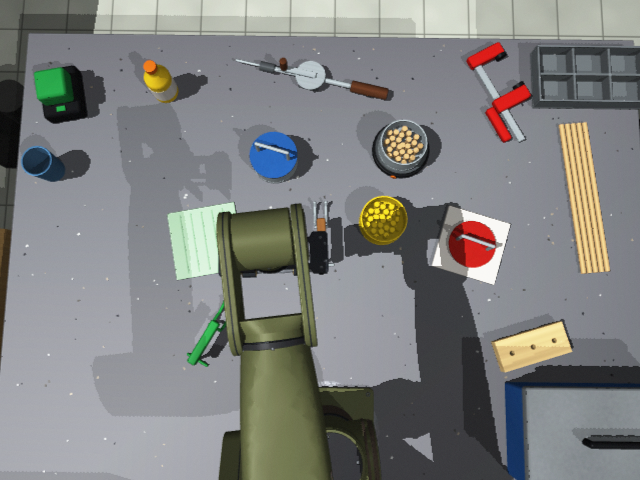

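The lid lies centred on the tile (top view 472,243). The lifter stands upright where it started (scene view 318,265), the tin is in place on its plate, and the arm is clear. I hand it in.

```bash
python3 -c "
from plant import r
r.job_done(); print(r.read_time())"
```

```text
the job is handed in; nothing more can be done
the job is handed in; nothing more can be done
```

The job is done and handed in at about 40 s of the 70 s allowed. `job_done` gives no verdict, so the outcome rests on my own checks.

**What I did:** I gripped the lifter by its handle, ran the prongs through the loop and raised the lid. I carried it level to the white tile, lowered it there, backed the prongs out and stood the lifter back where it came from.

**Last checks:**
- **Lid while hanging:** a plane fit to the depth image gave a tilt of about 1.7°. The lid hung about 49 mm above its place on the tin.
- **Final pictures:** the lid lies flat near the middle of the tile, the tin is upright in its place, and the arm is clear of everything.
- **Lifter:** it stands upright with its handle top at 73 mm, the expected height. The arm hid part of the handle from the top camera, so I judged the lifter's final yaw and position only from the scene view, where it matches the start.
- **Forces:** the lifter met the slab with about 7 N before release. No other contact reading was above about 4 N.

I did not measure the lid-to-tile-centre offset after release. Before lowering, the hanging lid measured about 5 mm from the tile's centre.

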